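Lock the wing nut and clip the flashlight in

ROBOT

A 7-joint arm with a two-finger parallel gripper is mounted at the origin on a cart in front of the work surface, level with it; the furniture and walls round the work are solid. World frame = base frame: x ahead of the robot, y to its left, z up, the work surface at z = 0. Lengths are in m, angles in rad, forces in N, time in s.
With the tool pointing down it reaches from about 0.425 to 0.925 m from the base axis. Payload 6.8 kg.
Tool frame: the origin (TCP) lies at the very end of the fingers, on their centre line; the grasp point (between the pads) lies 19 mm behind it; z points along the fingers, y is the line along which they close (so a half turn about z gives the same grasp; the last joint's range is limited). The gripper opens to 85 mm and grips with 20 to 120 N. Pads are 22 mm wide; open, the fingers measure 114 mm over their backs; the gripper's body (76 mm by 85 mm) begins 54 mm behind the grasp point. The pads swing forward as they close: fully open they stand 13 mm farther back than shut.
Start: joints at [1.022, 0.477, 0.022, 1.555, -0.011, 1.109, -0.083], TCP at [0.288, -0.61, 0.231] pointing down, gripper open.
Joint ranges: [-2.96, 2.96], [-0.34, 2.1], [-1.41, 1.46], [0.24, 2.44], [-1.37, 4.51], [0.17, 1.92], [-2.96, 2.96]. Speed limits (rad/s): [2.39, 2.39, 3.14, 3.14, 3.14, 3.14, 3.14].

INTERFACE

Orientations are given as a unit quaternion [w, x, y, z].
In Python, from station import telemetry, viewer, job, search_frame, cut_out gives the robot as it stands. The module is installed in compiled form; this text tells all that it offers.
- The arm moves only by the shell command python3 -m crank 'ROWS' [FORCE]. ROWS is JSON, a list of rows, each an object with "delta_rot": the turn, a rotation vector about the tool's x, y, z in degrees, a list of three; "xyz": the shift along the tool's x, y, z in m, a list of three; "fingers": the gripper command: -1 is fully open, 1 is shut, values between are in proportion. In form: [{"delta_rot": [ax, ay, az], "xyz": [dx, dy, dz], "fingers": fingers}, ...]. A call has 1 to 10 rows; each row is the pose to reach, as a shift and turn from the pose commanded when the call began, along the tool's axes at that moment; what a row does not reach only later rows make up. A row lasts 1/10 s, in which the tool goes at most 50 mm and 8.59 degrees, less where a joint would pass 70% of its speed; a pose out of reach is approached as far as the arm can. A call with a gripper value outside its range is refused whole. The fingers move at their own pace and stop on an object; FORCE is the grip in N (left out, the last holds). Time passes only in rows, so rows that repeat a pose let the fingers close. It gives the time, the measured TCP pose, the force, the opening and the grip force at its end, in the units of the state.
- telemetry.get_obs(): the state, without advancing time (a new reading comes with each control period).
- viewer.read_camera(name): name is "scene" or "top" or "wrist"; returns a dict with "img" (384x512x3 uint8, red, green, blue), "fx", "fy", "cx", "cy" (pixels), "k1" (the pictures are not rectified: a ray, as slopes to the right and down, at radius r is drawn at 1 + k1 r^2 times it, then the intrinsics apply), "origin" and "rotation" of the camera in the world. Camera axes: x right, y up, looking along -z (the intrinsics and any distortion apply to the point x, -y, -z); pixel columns grow to the right and rows downward; lengths in m; the calibration is good to about 2 mm. A picture is of the moment at which its call begins. There is no depth.
- job.hand_in(): hands the job in; it is judged then, once.
Trained networks look in the newest picture that a camera, given by its name, has taken for a name from the list of things; names that differ only in an ending like _2 or _b are one class to them, and where a whole thing is asked for, a point or a joint stands for the part that bears it (a point fixed in the world has none). Each returns a list of dicts, best first, with "score" (0 to 1); they miss things now and then, are a little off and sometimes report something else, mostly with a low value. They report only what shows in the picture. A call takes as long as a camera call.
- search_frame(camera, thing): "pixel" ([column, row] in pixels, amid what is visible of it).
- cut_out(camera, thing): "pixels" (384x512 bool, what is visible of it) and "pixel" ([column, row] in pixels, amid what is visible of it).
The state is a dict: "t": time; "q": joint angles; "joint_vel": joint speeds; "joint_torque": joint torques, N m; "eef_pos": TCP position; "tool_rot": TCP orientation; "contact_force": force on the tool from outside, world axes, zero at the start; "torque": the same for the moment, N m; "gripper_width": opening from 0.0 (shut) to 1.0 (fully open); "grasp_force": force on a finger pad.
Only numpy, scipy, OpenCV 4.12 (cv2) and the standard library are available. Lean on these libraries where they do the work, as an engineer would, in place of code of your own. Each camera call takes 0.05 s, during which the arm holds its last target. There are 200 camera calls.

TASK

Get the blue flashlight holder ready for use. First run the red wing nut down its stud (clockwise from above) onto the washer over the hex nut, and keep turning until it is hard tight and the two nuts are locked. Only then press the flashlight, lying level, down into both spring clips until it snaps fully home, lamp head pointing away from the nuts; leave the wooden block and the small wrench where they lie.

Things in the scene. Friction and masses are not known exactly. Their poses are not given: they have to be found in the camera images.
- lamp_holder: Fixed blue steel rail, 40x255 mm, top 30 mm above the bench, on dark feet. Origin at bench level under its middle; y runs along it. The upright threaded stud (17 mm thick, tip 108 mm above the bench) stands at y = +95 mm, two spring clips at y = -86.5 and -23.5 mm. On the stud, from below: plain washer, fixed hex nut (42 mm across flats), split lock washer, red wing nut.
- wing_nut_center (a point): Point on the red wing nut's axis, 24 mm above its underside, 14 mm below its flat top. The nut is a straight bar with round ends, 84 mm long, 24 mm thick, 34 mm high, over a 4 mm brass collar 31 mm across. Its x axis runs along the 84 mm length and turns with the nut; z is up. The stud pokes out 6 mm above the nut's top at joint value 0, 17 mm when tight.
- wing_nut (a joint): Turn of the wing nut in rad, growing clockwise seen from above; starts between 0 and 1.0 and sinks 3 mm per rad. Up to 3.4 it spins easily (0.04 Nm); at 3.4 it meets the split lock washer on the hex nut and turns on only against a steady 0.28 Nm. Past 3.7 it counts as tight; a solid stop comes at 4.1. It stays where it is left.
- hex_nut_top (a point): Centre of the top of the fixed hex nut, 51 mm above the bench, on the stud's axis. A 3 mm split washer lies on it.
- clip_seat (a point): Where flashlight_barrel lies when home: midway between the clips, 64 mm above the bench, 34 mm above the rail. Its y axis lies along the seat and points to the stud. The spring steel clips, each 10 mm long, stand 31.5 mm either side along y (53 mm free between). They open upward: tips 20 mm above this point, throat 19 mm. Snapping the barrel in takes 10 to 20 N straight down, onto rubber rests.
- flashlight_barrel (a point): White flashlight lying on the bench, 147 mm long, 0.16 kg. This point, on its axis 19.6 mm above the bench, is mid barrel (27 mm thick): grasp it here. Its y axis runs along the flashlight to the tail (ends 57 mm away); the 39 mm thick head begins 42 mm away towards -y and ends 92 mm away. A 6 mm high foot under the tail, 44 to 57 mm away, keeps it level.
- flashlight_head (a point): Middle of the flashlight's 39 mm thick lamp head, on its axis, 67.5 mm from flashlight_barrel towards -y.
- block_c: Bystander: loose square wooden block, 32x110x32 mm, origin at the centre of its underside, length along y. Not to be moved.
- open_wrench_small: Bystander: loose small steel wrench lying flat, 34x161x8 mm, origin at the centre of its underside, length along y. Not to be moved.

How it is judged:
By the outcome, as a careful person would: the job done as asked, in the order asked, and still so for the second after the job is handed in, with the robot touching nothing.
It also fails if it takes over 72 s, if anything falls off the work surface, if the arm or the gripper's body presses on something with over 40 N, if the wrist force passes 120 N, or if a joint passes its speed limit or range.

## Working session

There is one attempt and no reset: what is moved stays moved. The work goes in short steps, Python scripts to look and compute and a shell command to move; the robot and the scene stay as the last step left them, time stands still between calls to the robot, and variables do not carry over. Pictures are saved under pics/ and viewed, at most 10 in all, crops included, and the job is handed in when it is done.

```bash
mkdir -p pics
cat > h.py <<'E'
import numpy as np, cv2
from station import telemetry, viewer, job, search_frame, cut_out
from scipy.spatial.transform import Rotation as R
def ray(c,p):
    u=np.array([(p[0]-c['cx'])/c['fx'],(p[1]-c['cy'])/c['fy']]); s=u.copy()
    for _ in range(20): s=u/(1+c['k1']*(s@s))
    d=np.array(c['rotation'])@np.array([s[0],-s[1],-1]); return np.array(c['origin']),d
def at(c,p,z):
    o,d=ray(c,p); return o+d*(z-o[2])/d[2]
def proj(c,P):
    v=np.array(c['rotation']).T@(np.array(P)-c['origin']); s=np.array([v[0],-v[1]])/-v[2]
    s=s*(1+c['k1']*(s@s)); return [c['fx']*s[0]+c['cx'],c['fy']*s[1]+c['cy']]
def tool():
    o=telemetry.get_obs(); q=o['tool_rot']; return o,np.array(o['eef_pos']),R.from_quat([q[1],q[2],q[3],q[0]])
def save(c,n): cv2.imwrite('pics/'+n,cv2.cvtColor(c['img'],cv2.COLOR_RGB2BGR))
def axis(c,m,z):
    v,u=np.nonzero(m); P=np.array([at(c,p,z)[:2] for p in zip(u,v)]); r=cv2.minAreaRect((P*1000).astype(np.float32)); return r
E
python3 - <<'E'
from h import *
Z=dict(lamp_holder=.03,wing_nut_center=.09,wing_nut=.1,hex_nut_top=.051,clip_seat=.064,flashlight_barrel=.0196,flashlight_head=.0196,block_c=.032,open_wrench_small=.008)
o,p,r=tool();print(p,r.as_matrix().round(3))
for n in ['top','scene']:
    c=viewer.read_camera(n); save(c,n+'1.png'); print(n,np.array(c['origin']).round(3))
    for k,z in Z.items():
        for d in search_frame(n,k)[:2]: print(k,np.round(d['score'],2),np.round(d['pixel']),at(c,d['pixel'],z).round(3))
E
```

```text
[ 0.28774295 -0.60994715  0.23030711] [[ 0.904  0.427 -0.001]
 [ 0.427 -0.904  0.002]
 [-0.    -0.002 -1.   ]]
top [ 0.312 -0.1    0.974]Traceback (most recent call last):
  File "<stdin>", line 7, in <module>
  File "h.py", line 9, in at
    o,d=ray(c,p); return o+d*(z-o[2])/d[2]
        ~~~^^^^^
  File "h.py", line 7, in ray
    d=np.array(c['rotation'])@np.array([s[0],-s[1],-1]); return np.array(c['origin']),d
      ~~~~~~~~~~~~~~~~~~~~~~~^~~~~~~~~~~~~~~~~~~~~~~~~~
ValueError: matmul: Input operand 1 has a mismatch in its core dimension 0, with gufunc signature (n?,k),(k,m?)->(n?,m?) (size 3 is different from 4)
```

```bash
python3 -c "
import cv2,numpy as np
a=cv2.imread('pics/top1.png');b=cv2.imread('pics/scene1.png')
cv2.imwrite('pics/top1b.png',cv2.resize(a,(800,600)));cv2.imwrite('pics/scene1b.png',cv2.resize(b,(800,600)))"
```

```text
[ WARN:0@0.031] global loadsave.cpp:275 findDecoder imread_('pics/scene1.png'): can't open/read file: check file path/integrity
Traceback (most recent call last):
cv2.error: OpenCV(4.12.0) /io/opencv/modules/imgproc/src/resize.cpp:4208: error: (-215:Assertion failed) !ssize.empty() in function 'resize'
```

View pics/top1b.png

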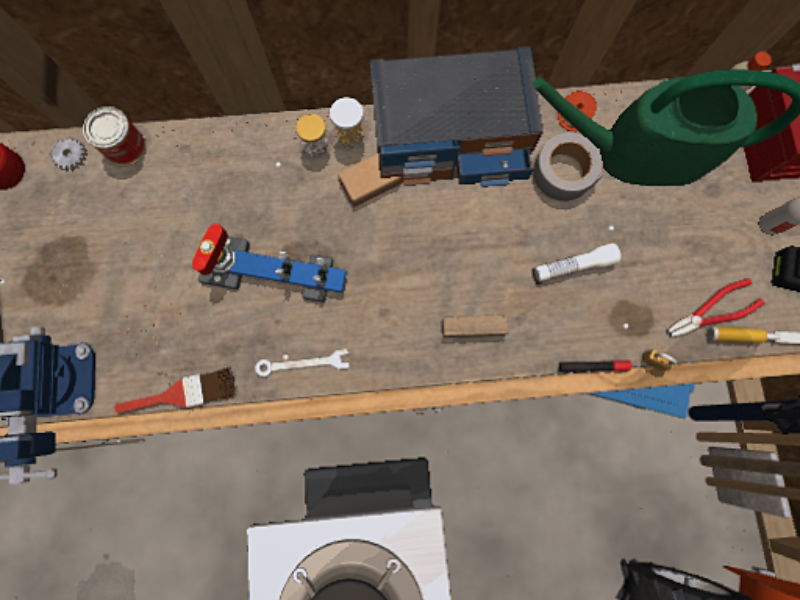

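The top view shows the holder with the red nut at (210,247) of the 800x600 picture and its clips at (285,265) and (320,275). The flashlight is at (577,263) with its head to the right. The block is at (475,326) and the wrench at (302,362). The camera rotation comes as a quaternion, so I'll fix the helper for that.

```bash
sed -i "s/^def ray/def mat(c):\n    q=c['rotation']; return R.from_quat([q[1],q[2],q[3],q[0]]).as_matrix()\ndef ray/; s/np.array(c\['rotation'\])/mat(c)/g" h.py
cat > m.py <<'E'
from h import *
Z=dict(lamp_holder=.03,wing_nut_center=.09,wing_nut=.1,hex_nut_top=.051,clip_seat=.064,flashlight_barrel=.0196,flashlight_head=.0196,block_c=.032,open_wrench_small=.008)
for n in ['top','scene']:
    c=viewer.read_camera(n); save(c,n+'1.png'); print(n,np.array(c['origin']).round(3))
    for k,z in Z.items():
        for d in search_frame(n,k)[:2]: print(k,np.round(d['score'],2),np.round(d['pixel']),at(c,d['pixel'],z).round(3))
    if n=='top':
        for k,z in [('wing_nut',.1),('flashlight_barrel',.0196),('lamp_holder',.03)]:
            for d in cut_out(n,k)[:1]: print('cut',k,d['score'],d['pixels'].sum(),axis(c,d['pixels'],z))
b=cv2.imread('pics/scene1.png'); cv2.imwrite('pics/scene1b.png',cv2.resize(b,(800,600)))
E
python3 m.py
```

```text
top [ 0.312 -0.1    0.974]
lamp_holder 0.83 [162. 171.] [0.576 0.124 0.03 ]
wing_nut_center 0.74 [138. 160.] [0.594 0.17  0.09 ]
wing_nut 0.62 [135. 160.] [0.593 0.175 0.1  ]
hex_nut_top 0.7 [162. 171.] [0.571 0.12  0.051]
clip_seat 0.91 [162. 173.] [0.562 0.115 0.064]
clip_seat 0.25 [374. 169.] [ 0.522 -0.437  0.064]
flashlight_barrel 0.86 [372. 168.] [ 0.534 -0.45   0.02 ]
flashlight_barrel 0.45 [136. 160.] [0.617 0.196 0.02 ]
flashlight_head 0.67 [367. 168.] [ 0.535 -0.436  0.02 ]
flashlight_head 0.53 [135. 162.] [0.611 0.201 0.02 ]
block_c 0.74 [305. 207.] [ 0.443 -0.251  0.032]
open_wrench_small 0.68 [200. 231.] [0.406 0.034 0.008]
cut wing_nut 0.9 396 ((595.0136108398438, 174.3961944580078), (40.32742691040039, 82.9657974243164), 67.51148223876953)
cut flashlight_barrel 0.68 668 ((537.1270141601562, -440.79241943359375), (40.7918701171875, 164.02871704101562), 9.071148872375488)
cut lamp_holder 0.76 2248 ((569.38623046875, 99.76962280273438), (266.22515869140625, 107.02776336669922), 67.63098907470703)
scene [0.103 0.559 0.806]
lamp_holder 0.69 [174. 254.] [0.594 0.12  0.03 ]
lamp_holder 0.27 [291. 160.] [ 0.527 -0.409  0.03 ]
wing_nut_center 0.59 [156. 258.] [0.583 0.184 0.09 ]
wing_nut 0.66 [152. 258.] [0.583 0.196 0.1  ]
wing_nut 0.17 [292. 158.] [ 0.491 -0.334  0.1  ]
hex_nut_top 0.72 [174. 254.] [0.581 0.13  0.051]
clip_seat 0.83 [174. 254.] [0.573 0.137 0.064]
flashlight_barrel 0.81 [293. 158.] [ 0.533 -0.438  0.02 ]
flashlight_head 0.72 [291. 162.] [ 0.526 -0.41   0.02 ]
block_c 0.73 [293. 202.] [ 0.425 -0.222  0.032]
open_wrench_small 0.82 [251. 278.] [0.395 0.062 0.008]
open_wrench_small 0.3 [173. 253.] [0.613 0.105 0.008]
```

View pics/scene1b.png

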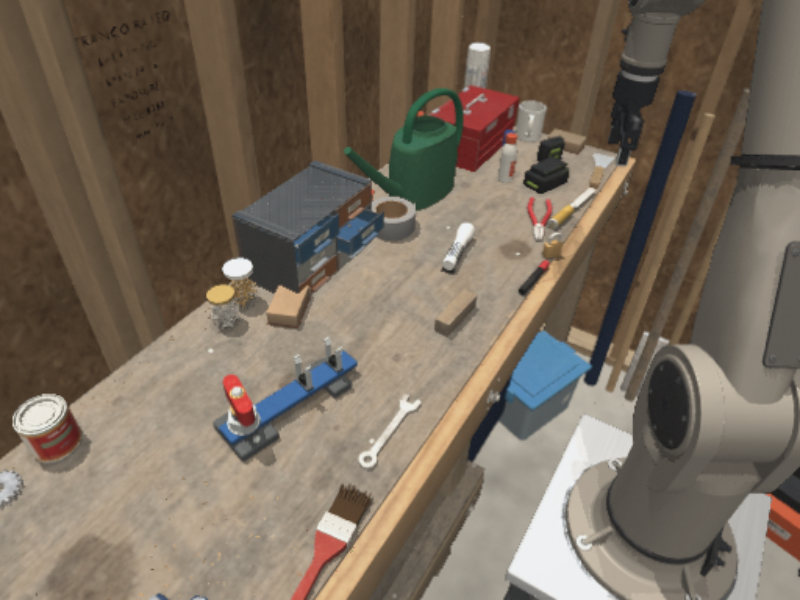

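The scene view agrees: red nut at (237,395), clips at (303,368) and (333,350), flashlight at (460,245) with its head pointing away. I'll move above the nut first.

```bash
python3 -m crank '[{"delta_rot":[0,0,0],"xyz":[0.61,-0.58,-0.04],"fingers":-1},{"delta_rot":[0,0,0],"xyz":[0.61,-0.58,-0.04],"fingers":-1},{"delta_rot":[0,0,0],"xyz":[0.61,-0.58,-0.04],"fingers":-1},{"delta_rot":[0,0,0],"xyz":[0.61,-0.58,-0.04],"fingers":-1},{"delta_rot":[0,0,0],"xyz":[0.61,-0.58,-0.04],"fingers":-1},{"delta_rot":[0,0,0],"xyz":[0.61,-0.58,-0.04],"fingers":-1},{"delta_rot":[0,0,0],"xyz":[0.61,-0.58,-0.04],"fingers":-1},{"delta_rot":[0,0,0],"xyz":[0.61,-0.58,-0.04],"fingers":-1},{"delta_rot":[0,0,0],"xyz":[0.61,-0.58,-0.04],"fingers":-1},{"delta_rot":[0,0,0],"xyz":[0.61,-0.58,-0.04],"fingers":-1}]'; python3 -c "
from h import *
o,p,r=tool();print(np.round(o['q'],3));print(r.as_matrix().round(3));print(r.inv().apply(np.array([.592,.176,.27])-p))"
```

```text
t: 2.25
eef_pos: [0.469, -0.143, 0.2556]
tool_rot: [0.0, 0.976, 0.218, 0.0]
contact_force: [0.8, -0.8, 0.2]
gripper_width: 0.997
grasp_force: 0.0
[ 0.396  0.161 -0.253  1.944  0.047  1.042 -1.008]
[[ 0.905  0.426  0.001]
 [ 0.426 -0.905 -0.   ]
 [ 0.001  0.001 -1.   ]]
[ 0.24729921 -0.23605645 -0.0144534 ]
```

```bash
python3 -m crank '[{"delta_rot":[0,0,-132],"xyz":[0.247,-0.236,-0.015],"fingers":-1},{"delta_rot":[0,0,-132],"xyz":[0.247,-0.236,-0.015],"fingers":-1},{"delta_rot":[0,0,-132],"xyz":[0.247,-0.236,-0.015],"fingers":-1},{"delta_rot":[0,0,-132],"xyz":[0.247,-0.236,-0.015],"fingers":-1},{"delta_rot":[0,0,-132],"xyz":[0.247,-0.236,-0.015],"fingers":-1},{"delta_rot":[0,0,-132],"xyz":[0.247,-0.236,-0.015],"fingers":-1},{"delta_rot":[0,0,-132],"xyz":[0.247,-0.236,-0.015],"fingers":-1},{"delta_rot":[0,0,-132],"xyz":[0.247,-0.236,-0.015],"fingers":-1},{"delta_rot":[0,0,-132],"xyz":[0.247,-0.236,-0.015],"fingers":-1},{"delta_rot":[0,0,-132],"xyz":[0.247,-0.236,-0.015],"fingers":-1}]' >/dev/null; python3 -m crank '[{"delta_rot":[0,0,-49],"xyz":[0,0,0],"fingers":-1},{"delta_rot":[0,0,-49],"xyz":[0,0,0],"fingers":-1},{"delta_rot":[0,0,-49],"xyz":[0,0,0],"fingers":-1},{"delta_rot":[0,0,-49],"xyz":[0,0,0],"fingers":-1},{"delta_rot":[0,0,-49],"xyz":[0,0,0],"fingers":-1},{"delta_rot":[0,0,-49],"xyz":[0,0,0],"fingers":-1},{"delta_rot":[0,0,-49],"xyz":[0,0,0],"fingers":-1}]'
cat > w.py <<'E'
from h import *
import sys
o,p,r=tool();print(np.round(o['q'],3),p.round(4));print(r.as_matrix().round(3))
c=viewer.read_camera('wrist'); save(c,sys.argv[1]); print(np.array(c['origin']).round(3))
for a in sys.argv[2:]:
    k,z=a.split(':'); z=float(z)
    for d in cut_out('wrist',k)[:1]:
        print(k,np.round(d['score'],2),d['pixels'].sum(),np.round(d['pixel']),at(c,d['pixel'],z).round(4),axis(c,d['pixels'],z))
E
python3 w.py w1.png wing_nut:.1 lamp_holder:.03
```

```text
t: 3.95
eef_pos: [0.5913, 0.1737, 0.2699]
tool_rot: [-0.0, 0.172, 0.985, 0.0]
contact_force: [-0.6, -0.8, 0.3]
gripper_width: 0.996
grasp_force: 0.0
[ 0.206  0.464 -0.814  1.616  0.354  1.216  0.545] [0.5913 0.1737 0.2699]
[[-0.941  0.338 -0.   ]
 [ 0.338  0.941  0.   ]
 [ 0.     0.    -1.   ]]
[0.521 0.199 0.412]
wing_nut 0.58 1327 [266. 163.] [0.5885 0.1853 0.1   ] ((595.3751831054688, 181.301025390625), (27.0384578704834, 84.90586853027344), 63.96120834350586)
lamp_holder 0.71 8372 [218. 163.] [0.5821 0.121  0.03  ] ((583.1119384765625, 91.02330017089844), (254.04617309570312, 114.26646423339844), 74.94273376464844)
```

View pics/w1.png

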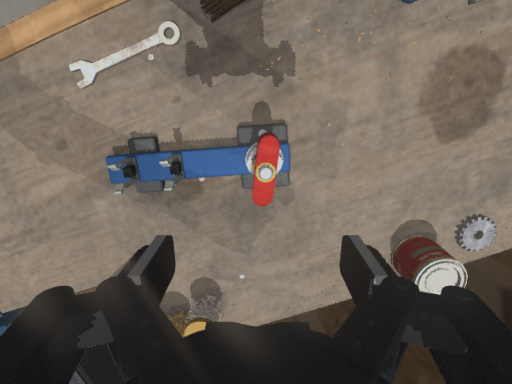

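The wrist picture shows the stud tip at (265,172), bar ends at (269,140) and (262,203), and rail corners at (107,157), (109,185), (290,144) and (290,172).

```bash
cat > k.py <<'E'
from h import *
c=viewer.read_camera('wrist')
hsv=cv2.cvtColor(c['img'],cv2.COLOR_RGB2HSV); H,S,V=[hsv[...,i].astype(int) for i in range(3)]
y,x=np.mgrid[:384,:512]
red=((H<8)|(H>172))&(S>150)&(V>90)&(abs(x-265)<40)&(abs(y-172)<50)
blue=(H>100)&(H<125)&(S>130)&(abs(x-200)<110)&(abs(y-165)<35)
print('red',red.sum(),axis(c,red,.1)); print('blue',blue.sum(),axis(c,blue,.03))
for p,z in [((265,172),.108),((265,172),.106)]: print(p,at(c,p,z).round(4))
for p in [(107,157),(109,185),(290,144),(290,172)]: print(p,at(c,p,.03).round(4))
img=cv2.cvtColor(c['img'],cv2.COLOR_RGB2BGR)[125:215,95:305]; cv2.imwrite('pics/w1c.png',cv2.resize(img,None,fx=3.8,fy=3.8,interpolation=cv2.INTER_CUBIC))
E
python3 k.py
```

```text
red 1061 ((597.048583984375, 181.48980712890625), (23.74032974243164, 81.86083984375), 63.63429641723633)
blue 3068 ((572.4893798828125, 93.76690673828125), (250.39276123046875, 39.069087982177734), 74.124267578125)
(265, 172) [0.596  0.1819 0.108 ]
(265, 172) [0.5965 0.1817 0.106 ]
(107, 157) [ 0.5212 -0.0193  0.03  ]
(109, 185) [ 0.5578 -0.0361  0.03  ]
(290, 144) [0.5902 0.2217 0.03  ]
(290, 172) [0.627  0.2097 0.03  ]
```

View pics/w1c.png

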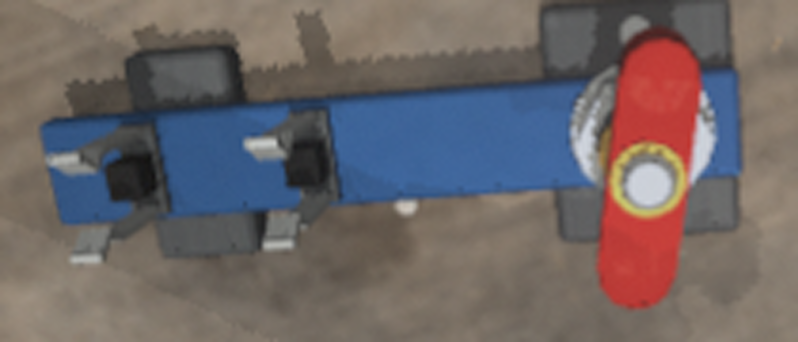

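Rail centre is about (0.573,0.094) at yaw 74°, and the nut axis about (0.597,0.182) with the bar at yaw 153.6°. Both fit the given 95 mm spacing. Descending to grip the nut.

```bash
python3 -m crank '[{"delta_rot":[0,0,6.6],"xyz":[-0.0026,0.0097,0.04],"fingers":-1},{"delta_rot":[0,0,6.6],"xyz":[-0.0026,0.0097,0.08],"fingers":-1},{"delta_rot":[0,0,6.6],"xyz":[-0.0026,0.0097,0.12],"fingers":-1},{"delta_rot":[0,0,6.6],"xyz":[-0.0026,0.0097,0.15],"fingers":-0.2},{"delta_rot":[0,0,6.6],"xyz":[-0.0026,0.0097,0.18],"fingers":-0.2},{"delta_rot":[0,0,6.6],"xyz":[-0.0026,0.0097,0.2],"fingers":-0.2},{"delta_rot":[0,0,6.6],"xyz":[-0.0026,0.0097,0.2],"fingers":-0.2}]' 40;  python3 -m crank '[{"delta_rot":[0,0,0],"xyz":[0,0,0],"fingers":0.2},{"delta_rot":[0,0,0],"xyz":[0,0,0],"fingers":0.3},{"delta_rot":[0,0,0],"xyz":[0,0,0],"fingers":1},{"delta_rot":[0,0,0],"xyz":[0,0,0],"fingers":1},{"delta_rot":[0,0,0],"xyz":[0,0,0],"fingers":1}]'; python3 w.py w2.png
```

```text
t: 4.85
eef_pos: [0.595, 0.1812, 0.0671]
tool_rot: [-0.002, 0.229, 0.973, -0.002]
contact_force: [0.6, -0.6, -0.5]
gripper_width: 0.598
grasp_force: 0.0
t: 5.35
eef_pos: [0.5974, 0.1816, 0.0719]
tool_rot: [0.001, 0.229, 0.973, -0.0]
contact_force: [-3.3, -4.0, 5.6]
gripper_width: 0.275
grasp_force: 41.1
[ 0.089  0.676 -0.676  1.769  0.532  0.887  0.284] [0.5974 0.1816 0.0719]
[[-0.895  0.446  0.001]
 [ 0.446  0.895 -0.001]
 [-0.002 -0.    -1.   ]]
[0.53  0.215 0.214]
```

View pics/w2.png

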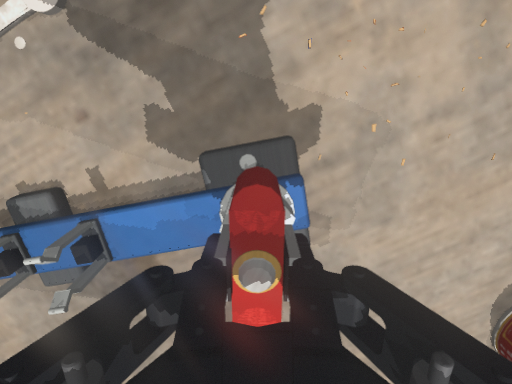

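The picture shows the nut bar centred between the pads, with the stud at (257,272). The opening of 0.275 is about 23.4 mm, which matches the bar. Turning clockwise now.

```bash
python3 -m crank '[{"delta_rot":[0,0,8],"xyz":[0,0,0.0004],"fingers":1},{"delta_rot":[0,0,16],"xyz":[0,0,0.0008],"fingers":1},{"delta_rot":[0,0,24],"xyz":[0,0,0.0013],"fingers":1},{"delta_rot":[0,0,32],"xyz":[0,0,0.0017],"fingers":1},{"delta_rot":[0,0,40],"xyz":[0,0,0.0021],"fingers":1}]' 60; python3 -m crank '[{"delta_rot":[0,0,8],"xyz":[0,0,0.0004],"fingers":1},{"delta_rot":[0,0,16],"xyz":[0,0,0.0008],"fingers":1},{"delta_rot":[0,0,24],"xyz":[0,0,0.0013],"fingers":1},{"delta_rot":[0,0,32],"xyz":[0,0,0.0017],"fingers":1},{"delta_rot":[0,0,40],"xyz":[0,0,0.0021],"fingers":1}]'
cat > s.py <<'E'
from h import *
o,p,r=tool(); m=r.as_matrix()
print('q',np.round(o['q'],3),'yaw',np.degrees(np.arctan2(m[1,0],m[0,0])).round(1),'tq',np.round(o['torque'],2),'tilt',m[:2,2].round(3))
E
python3 s.py
```

```text
t: 5.9
eef_pos: [0.598, 0.1821, 0.07]
tool_rot: [0.001, 0.55, 0.835, 0.001]
contact_force: [-0.7, -2.1, 3.9]
gripper_width: 0.269
grasp_force: 62.7
t: 6.4
eef_pos: [0.5987, 0.182, 0.0679]
tool_rot: [0.001, 0.803, 0.596, 0.002]
contact_force: [1.2, -2.1, 2.1]
gripper_width: 0.273
grasp_force: 62.5
q [-0.143  0.607 -0.343  1.786  0.275  0.791 -0.916] yaw 73.2 tq [-0.45 -0.25  0.08] tilt [0.004 0.   ]
```

```bash
python3 -m crank '[{"delta_rot":[0,0,8],"xyz":[0,0,0.0004],"fingers":1},{"delta_rot":[0,0,16],"xyz":[0,0,0.0008],"fingers":1},{"delta_rot":[0,0,24],"xyz":[0,0,0.0013],"fingers":1},{"delta_rot":[0,0,32],"xyz":[0,0,0.0017],"fingers":1},{"delta_rot":[0,0,40],"xyz":[0,0,0.0021],"fingers":1}]' ; python3 s.py;  python3 -m crank '[{"delta_rot":[0,0,8],"xyz":[0,0,0.0004],"fingers":1},{"delta_rot":[0,0,16],"xyz":[0,0,0.0008],"fingers":1},{"delta_rot":[0,0,24],"xyz":[0,0,0.0013],"fingers":1}]';python3 s.py;  python3 -m crank '[{"delta_rot":[0,0,8],"xyz":[0,0,0.0004],"fingers":1},{"delta_rot":[0,0,16],"xyz":[0,0,0.0008],"fingers":1}]'
python3 s.py
```

```text
t: 6.9
eef_pos: [0.5992, 0.1815, 0.0658]
tool_rot: [0.001, 0.958, 0.286, 0.002]
contact_force: [3.0, -3.1, 1.2]
gripper_width: 0.268
grasp_force: 62.4
q [-0.27   0.592 -0.169  1.797  0.139  0.761 -1.502] yaw 33.2 tq [-0.74 -0.47  0.02] tilt [0.004 0.   ]
t: 7.2
eef_pos: [0.5993, 0.1811, 0.0646]
tool_rot: [0.0, 0.997, 0.08, 0.002]
contact_force: [2.7, -4.6, 1.5]
gripper_width: 0.269
grasp_force: 62.5
q [-0.348  0.588 -0.062  1.803  0.054  0.748 -1.849] yaw 9.2 tq [-1.05 -0.37  0.03] tilt [ 0.005 -0.   ]
t: 7.4
eef_pos: [0.5992, 0.1809, 0.0637]
tool_rot: [0.0, 0.998, -0.059, 0.002]
contact_force: [2.6, -4.2, 2.0]
gripper_width: 0.272
grasp_force: 62.5
q [-0.4    0.589  0.009  1.808 -0.005  0.742 -2.079] yaw -6.8 tq [-1.15 -0.4   0.03] tilt [ 0.004 -0.   ]
```

```bash
python3 -m crank '[{"delta_rot":[0,0,8],"xyz":[0,0,0.0004],"fingers":1},{"delta_rot":[0,0,16],"xyz":[0,0,0.0008],"fingers":1}]' 80;python3 s.py;  python3 -m crank '[{"delta_rot":[0,0,8],"xyz":[0,0,0.0004],"fingers":1}]';python3 s.py; python3 -m crank '[{"delta_rot":[0,0,8],"xyz":[0,0,0.0004],"fingers":1}]'
python3 s.py
```

```text
t: 7.6
eef_pos: [0.5991, 0.1806, 0.0629]
tool_rot: [-0.0, 0.98, -0.198, 0.002]
contact_force: [2.2, -5.5, 2.5]
gripper_width: 0.269
grasp_force: 81.3
q [-0.453  0.591  0.081  1.812 -0.064  0.738 -2.308] yaw -22.8 tq [-1.25 -0.27  0.02] tilt [ 0.004 -0.   ]
t: 7.7
eef_pos: [0.599, 0.1805, 0.0625]
tool_rot: [-0.0, 0.964, -0.266, 0.002]
contact_force: [1.8, -5.5, 4.7]
gripper_width: 0.266
grasp_force: 81.4
q [-0.48   0.593  0.117  1.814 -0.094  0.736 -2.421] yaw -30.8 tq [-1.29 -0.27 -0.03] tilt [ 0.004 -0.001]
t: 7.8
eef_pos: [0.5988, 0.1802, 0.0622]
tool_rot: [-0.0, 0.943, -0.332, 0.002]
contact_force: [0.1, -5.9, 6.0]
gripper_width: 0.267
grasp_force: 81.8
q [-0.506  0.595  0.153  1.817 -0.125  0.736 -2.534] yaw -38.8 tq [-1.49  0.12  0.38] tilt [ 0.003 -0.001]
```

Torque rose to 0.38 Nm, so the nut is on the washer. Turning further to tighten it.

```bash
python3 -m crank '[{"delta_rot":[0,0,6],"xyz":[0,0,0.0003],"fingers":1},{"delta_rot":[0,0,12],"xyz":[0,0,0.0006],"fingers":1}]';python3 s.py; python3 -m crank '[{"delta_rot":[0,0,6],"xyz":[0,0,0.0003],"fingers":1},{"delta_rot":[0,0,12],"xyz":[0,0,0.0006],"fingers":1}]';python3 s.py; python3 -m crank '[{"delta_rot":[0,0,2],"xyz":[0,0,0.0001],"fingers":1},{"delta_rot":[0,0,4],"xyz":[0,0,0.0002],"fingers":1}]'
python3 s.py
```

```text
t: 8.0
eef_pos: [0.5987, 0.1802, 0.0615]
tool_rot: [-0.0, 0.904, -0.428, 0.002]
contact_force: [0.1, -6.1, 7.0]
gripper_width: 0.265
grasp_force: 81.8
q [-0.546  0.6    0.208  1.82  -0.171  0.736 -2.702] yaw -50.7 tq [-1.47  0.29  0.32] tilt [ 0.003 -0.001]
t: 8.2
eef_pos: [0.5984, 0.1801, 0.0609]
tool_rot: [-0.0, 0.854, -0.52, 0.001]
contact_force: [-1.0, -7.3, 7.0]
gripper_width: 0.265
grasp_force: 81.8
q [-0.585  0.607  0.262  1.823 -0.218  0.738 -2.871] yaw -62.7 tq [-1.49  0.39  0.36] tilt [ 0.003 -0.001]
t: 8.4
eef_pos: [0.5984, 0.18, 0.0607]
tool_rot: [-0.0, 0.836, -0.549, 0.001]
contact_force: [-0.7, -7.1, 7.4]
gripper_width: 0.267
grasp_force: 81.7
q [-0.616  0.612  0.304  1.826 -0.256  0.74  -2.906] yaw -66.5 tq [-1.5   0.3   0.35] tilt [ 0.002 -0.001]
```

```bash
python3 -m crank '[{"delta_rot":[0,0,0],"xyz":[0,0,0],"fingers":-0.2},{"delta_rot":[0,0,0],"xyz":[0,0,0],"fingers":-0.2},{"delta_rot":[0,0,0],"xyz":[0,0,0],"fingers":-0.2},{"delta_rot":[0,0,0],"xyz":[0,0,-0.03],"fingers":-0.2},{"delta_rot":[0,0,0],"xyz":[0,0,-0.08],"fingers":-0.2},{"delta_rot":[0,0,0],"xyz":[0,0,-0.13],"fingers":-0.2},{"delta_rot":[0,0,0],"xyz":[0,0,-0.18],"fingers":-0.2}]'; python3 w.py w3.png wing_nut:.09 lamp_holder:.03
python3 - <<'E'
from h import *
c=viewer.read_camera('wrist')
hsv=cv2.cvtColor(c['img'],cv2.COLOR_RGB2HSV); H,S,V=[hsv[...,i].astype(int) for i in range(3)]
d=cut_out('wrist','wing_nut')[0]; y,x=np.mgrid[:384,:512]; u,v=d['pixel']
red=((H<8)|(H>172))&(S>150)&(V>90)&(np.hypot(x-u,y-v)<90)
print(axis(c,red,.091))
E
```

```text
t: 9.1
eef_pos: [0.5965, 0.1826, 0.2406]
tool_rot: [-0.0, 0.837, -0.547, -0.0]
contact_force: [-0.0, 0.5, 0.6]
gripper_width: 0.598
grasp_force: 0.0
[-0.756  0.412  0.484  1.7   -0.213  1.083 -2.935] [0.5965 0.1826 0.2406]
[[ 0.401 -0.916 -0.   ]
 [-0.916 -0.401  0.001]
 [-0.001  0.    -1.   ]]
[0.626 0.115 0.382]
wing_nut 0.96 1425 [258. 161.] [0.6    0.1718 0.09  ] ((598.654296875, 179.24246215820312), (25.483577728271484, 83.4918441772461), 26.40534782409668)
lamp_holder 0.85 10839 [305. 103.] [0.5718 0.0962 0.03  ] ((579.9518432617188, 100.16537475585938), (268.5229797363281, 90.65724182128906), 77.33615112304688)
((598.0668334960938, 180.39727783203125), (23.434194564819336, 81.04529571533203), 28.26942253112793)
```

View pics/w3.png

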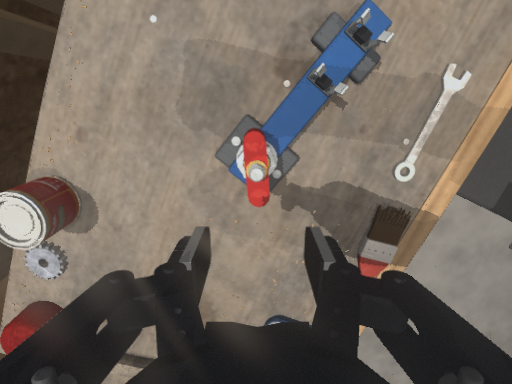

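The nut bar is now at yaw about -63°, which is 216° (3.77 rad) of turning plus the unknown start value. The washer contact was felt about 28° before that, giving a joint value near 3.9, so the nut is tight. Next, the flashlight.

```bash
python3 -m crank '[{"delta_rot":[0,0,-165],"xyz":[0.55,0.31,0],"fingers":-1},{"delta_rot":[0,0,-165],"xyz":[0.55,0.31,0],"fingers":-1},{"delta_rot":[0,0,-165],"xyz":[0.55,0.31,0],"fingers":-1},{"delta_rot":[0,0,-165],"xyz":[0.55,0.31,0],"fingers":-1},{"delta_rot":[0,0,-165],"xyz":[0.55,0.31,0],"fingers":-1},{"delta_rot":[0,0,-165],"xyz":[0.55,0.31,0],"fingers":-1},{"delta_rot":[0,0,-165],"xyz":[0.55,0.31,0],"fingers":-1},{"delta_rot":[0,0,-165],"xyz":[0.55,0.31,0],"fingers":-1},{"delta_rot":[0,0,-165],"xyz":[0.55,0.31,0],"fingers":-1},{"delta_rot":[0,0,-165],"xyz":[0.55,0.31,0],"fingers":-1}]'; python3 s.py; python3 -c "
from h import *
o,p,r=tool();print(r.inv().apply(np.array([.534,-.445,.24])-p))"
```

```text
t: 10.35
eef_pos: [0.5474, -0.298, 0.2364]
tool_rot: [-0.001, 0.989, 0.146, -0.001]
contact_force: [1.0, -0.5, 1.4]
gripper_width: 0.998
grasp_force: 0.0
q [ 0.142  0.401  0.343  1.696 -0.15   1.074 -0.745] yaw 16.8 tq [ 0.07 -0.11  0.02] tilt [-0.003  0.002]
[-0.05538782  0.13682357 -0.00388442]
```

```bash
python3 -m crank '[{"delta_rot":[0,0,-82],"xyz":[-0.055,0.137,0],"fingers":-1},{"delta_rot":[0,0,-82],"xyz":[-0.055,0.137,0],"fingers":-1},{"delta_rot":[0,0,-82],"xyz":[-0.055,0.137,0],"fingers":-1},{"delta_rot":[0,0,-82],"xyz":[-0.055,0.137,0],"fingers":-1},{"delta_rot":[0,0,-82],"xyz":[-0.055,0.137,0],"fingers":-1},{"delta_rot":[0,0,-82],"xyz":[-0.055,0.137,0],"fingers":-1},{"delta_rot":[0,0,-82],"xyz":[-0.055,0.137,0],"fingers":-1},{"delta_rot":[0,0,-82],"xyz":[-0.055,0.137,0],"fingers":-1},{"delta_rot":[0,0,-82],"xyz":[-0.055,0.137,0],"fingers":-1},{"delta_rot":[0,0,-82],"xyz":[-0.055,0.137,0],"fingers":-1}]'; python3 s.py; python3 w.py w4.png flashlight_barrel:.0196;python3 - <<'E'
from h import *
c=viewer.read_camera('wrist')
for k in ['flashlight_barrel','flashlight_head']:
    for d in search_frame('wrist',k)[:1]: print(k,d['score'],np.round(d['pixel']),at(c,d['pixel'],.0196).round(4))
E
```

```text
t: 11.35
eef_pos: [0.5338, -0.4432, 0.2359]
tool_rot: [-0.002, 0.651, 0.759, 0.0]
contact_force: [-0.7, -0.1, -0.3]
gripper_width: 0.997
grasp_force: 0.0
q [ 0.566  0.507  0.055  1.498 -0.03   1.141  0.78 ] yaw 98.8 tq [ 0.   -0.    0.04] tilt [-0.003  0.003]
[ 0.566  0.507  0.055  1.498 -0.03   1.141  0.78 ] [ 0.5338 -0.4432  0.2359]
[[-0.152  0.988 -0.003]
 [ 0.988  0.153  0.003]
 [ 0.004 -0.002 -1.   ]]
[ 0.523 -0.37   0.378]
flashlight_barrel 0.88 2665 [260. 160.] [ 0.536  -0.4416  0.0196] ((535.4617919921875, -440.26556396484375), (37.38268280029297, 151.79942321777344), 9.8002290725708)
flashlight_barrel 0.93 [259. 159.] [ 0.5356 -0.4405  0.0196]
flashlight_head 0.84 [256. 158.] [ 0.5312 -0.4402  0.0196]
```

View pics/w4.png

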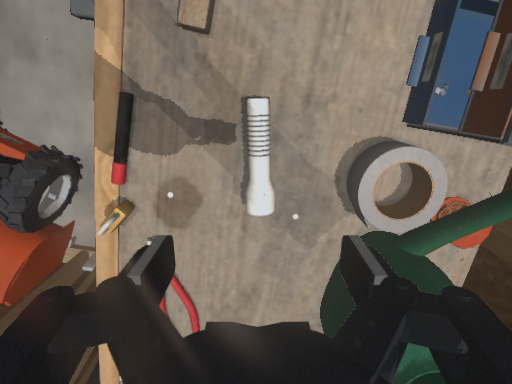

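The flashlight runs from its tail at (258,98) to its head end at (260,215), as expected and clear of the tape roll. Descending to grasp it.

```bash
python3 -m crank '[{"delta_rot":[0,0,-1],"xyz":[0.02,0.002,0.045],"fingers":-1},{"delta_rot":[0,0,-1],"xyz":[0.02,0.002,0.09],"fingers":-1},{"delta_rot":[0,0,-1],"xyz":[0.02,0.002,0.13],"fingers":-1},{"delta_rot":[0,0,-1],"xyz":[0.02,0.002,0.17],"fingers":-1},{"delta_rot":[0,0,-1],"xyz":[0.02,0.002,0.2],"fingers":-1},{"delta_rot":[0,0,-1],"xyz":[0.02,0.002,0.22],"fingers":-1},{"delta_rot":[0,0,-1],"xyz":[0.02,0.002,0.229],"fingers":-1},{"delta_rot":[0,0,-1],"xyz":[0.02,0.002,0.229],"fingers":-1}]' 50;  python3 -m crank '[{"delta_rot":[0,0,0],"xyz":[0,0,0],"fingers":0.0},{"delta_rot":[0,0,0],"xyz":[0,0,0],"fingers":0.2},{"delta_rot":[0,0,0],"xyz":[0,0,0],"fingers":1},{"delta_rot":[0,0,0],"xyz":[0,0,0],"fingers":1},{"delta_rot":[0,0,0],"xyz":[0,0,0],"fingers":1},{"delta_rot":[0,0,0],"xyz":[0,0,0],"fingers":1}]'; python3 s.py; python3 -m crank '[{"delta_rot":[0,0,0],"xyz":[0,0,-0.05],"fingers":1},{"delta_rot":[0,0,0],"xyz":[0,0,-0.1],"fingers":1},{"delta_rot":[0,0,0],"xyz":[0,0,-0.15],"fingers":1},{"delta_rot":[0,0,0],"xyz":[0,0,-0.18],"fingers":1},{"delta_rot":[0,0,0],"xyz":[0,0,-0.18],"fingers":1}]'; python3 s.py;python3 w.py w5.png flashlight_barrel:.197
python3 - <<'E'
from h import *
o,p,r=tool(); c=viewer.read_camera('wrist')
g=p+r.apply([0,0,-.025])  # flashlight axis estimate height
print('tool pt px',np.round(proj(c,p),0),np.round(proj(c,p+r.apply([.057,0,-.013])),0))
for t in ['flashlight_barrel']:
    m=cut_out('wrist',t)[0]['pixels']; v,u=np.nonzero(m); print(u.min(),u.max(),v.min(),v.max())
E
```

```text
t: 12.4
eef_pos: [0.533, -0.4234, 0.0082]
tool_rot: [-0.001, 0.647, 0.763, -0.0]
contact_force: [0.5, 0.9, -0.0]
gripper_width: 0.997
grasp_force: 0.0
t: 13.0
eef_pos: [0.534, -0.4245, 0.0107]
tool_rot: [0.001, 0.647, 0.763, 0.0]
contact_force: [-1.7, 1.5, 6.4]
gripper_width: 0.282
grasp_force: 49.0
q [ 0.56   0.735  0.03   1.677 -0.03   0.729  0.768] yaw 99.4 tq [ 0.23  0.37 -0.04] tilt [ 0.001 -0.001]
t: 13.5
eef_pos: [0.5361, -0.426, 0.1957]
tool_rot: [0.005, 0.647, 0.763, 0.001]
contact_force: [1.0, 0.3, -1.7]
gripper_width: 0.285
grasp_force: 49.9
q [ 0.548  0.519  0.047  1.575 -0.027  1.039  0.766] yaw 99.4 tq [ 0.03  0.03 -0.03] tilt [ 0.008 -0.006]
[ 0.548  0.519  0.047  1.575 -0.027  1.039  0.766] [ 0.5361 -0.426   0.1957]
[[-0.164  0.986  0.008]
 [ 0.986  0.164 -0.006]
 [-0.007  0.007 -1.   ]]
[ 0.522 -0.352  0.337]
flashlight_barrel 0.65 10220 [258. 220.] [ 0.5344 -0.4132  0.197 ] ((535.2438354492188, -424.109619140625), (30.451873779296875, 119.99639892578125), 9.055776596069336)
tool pt px [258. 241.] [258. 140.]
227 286 127 326
```

View pics/w5.png

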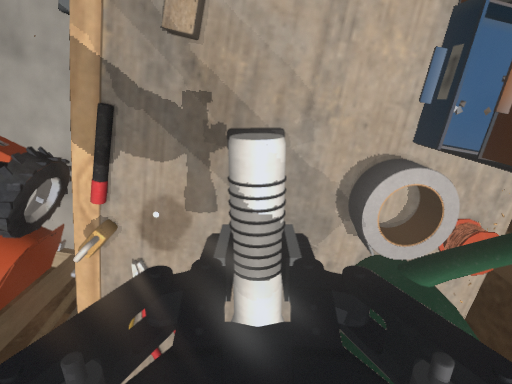

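The flashlight is held straight between the pads at the barrel, with its tail edge at about row 132. I'll work out the offset along the barrel and the shift to the clips.

Run:
```python
from h import *
o,p,r=tool(); c=viewer.read_camera('wrist')
for x in (.054,.057,.06,.063): print(x,[np.round(proj(c,p+r.apply([x,0,-h])),0) for h in (.0225,.009,-.010)])
m=r.as_matrix(); print(p, m.round(3))
T=np.array([.557,.037,.20]); print('to seat',r.inv().apply(T-p), 'rot', 99.4-74.1)
```

```text
0.054 [array([258., 151.]), array([258., 146.]), array([258., 140.])]
0.057 [array([258., 144.]), array([258., 139.]), array([258., 134.])]
0.06 [array([258., 136.]), array([258., 133.]), array([258., 129.])]
0.063 [array([258., 129.]), array([258., 126.]), array([258., 123.])]
[ 0.53264344 -0.42325483  0.18764295] [[-0.164  0.986 -0.003]
 [ 0.986  0.164  0.002]
 [ 0.002 -0.002 -1.   ]]
to seat [ 0.45004424  0.09953609 -0.011541  ] rot 25.30000000000001
```

```bash
python3 -m crank '[{"delta_rot":[0,0,3],"xyz":[0.04,0.006,-0.01],"fingers":1},{"delta_rot":[0,0,6],"xyz":[0.08,0.012,-0.01],"fingers":1},{"delta_rot":[0,0,9],"xyz":[0.12,0.018,-0.01],"fingers":1},{"delta_rot":[0,0,12],"xyz":[0.16,0.024,-0.01],"fingers":1},{"delta_rot":[0,0,15],"xyz":[0.2,0.03,-0.01],"fingers":1},{"delta_rot":[0,0,18],"xyz":[0.24,0.036,-0.01],"fingers":1},{"delta_rot":[0,0,21],"xyz":[0.28,0.042,-0.01],"fingers":1},{"delta_rot":[0,0,24],"xyz":[0.32,0.048,-0.01],"fingers":1},{"delta_rot":[0,0,25.3],"xyz":[0.351,0.053,-0.01],"fingers":1},{"delta_rot":[0,0,25.3],"xyz":[0.351,0.053,-0.01],"fingers":1}]' 70;python3 -m crank '[{"delta_rot":[0,0,0],"xyz":[0,0,0],"fingers":1},{"delta_rot":[0,0,0],"xyz":[0,0,0],"fingers":1}]'; python3 s.py;python3 w.py w6.png clip_seat:.03;python3 - <<'E'
import cv2
a=cv2.imread('pics/w6.png');cv2.imwrite('pics/w6b.png',cv2.resize(a,(800,600)))
E
```

```text
t: 14.75
eef_pos: [0.5277, -0.0632, 0.1982]
tool_rot: [-0.002, 0.796, 0.606, -0.0]
contact_force: [0.6, -0.9, -1.2]
gripper_width: 0.273
grasp_force: 71.6
t: 14.95
eef_pos: [0.5279, -0.0704, 0.1988]
tool_rot: [-0.0, 0.798, 0.602, -0.001]
contact_force: [-0.1, -0.9, -2.5]
gripper_width: 0.272
grasp_force: 71.6
q [ 0.002  0.28   0.016  1.93  -0.005  0.933 -0.258] yaw 74.1 tq [-0.04 -0.01  0.03] tilt [-0.002 -0.001]
[ 0.002  0.28   0.016  1.93  -0.005  0.933 -0.258] [ 0.5279 -0.0704  0.1988]
[[ 0.275  0.962 -0.002]
 [ 0.962 -0.275 -0.001]
 [-0.001 -0.001 -1.   ]]
[0.548 0.002 0.341]
clip_seat 0.78 6382 [255.  71.] [0.5528 0.0292 0.03  ] ((556.1116333007812, 31.776203155517578), (122.24010467529297, 75.89845275878906), 74.0654296875)
```

View pics/w6b.png

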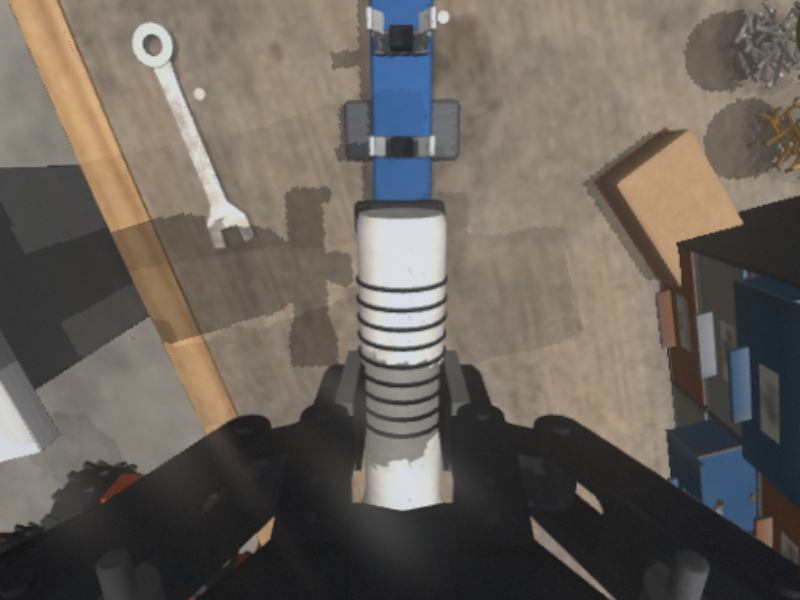

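The picture shows the rail (columns 373–433) lined up with the held flashlight (357–446). The near clip tips are at (378,147) and (428,147), the far ones at (376,20) and (434,18).

Run:
```python
from h import *
o,p,r=tool(); c=viewer.read_camera('wrist')
for a in [((378+428)/2,147),(405,19)]:
    P=at(c,np.array(a)/1.5625,.082); print(P.round(4), 'tool',r.inv().apply(P-p).round(4))
for a in [(402,50),(402.5,190)]:
    P=at(c,np.array(a)/1.5625,.03); print('rail',P.round(4), 'tool',r.inv().apply(P-p).round(4))
for a in [(401.5,280),(401.5,212)]:
    P=at(c,np.array(a)/1.5625,p[2]+.0225); print('flash',P.round(4), 'tool',r.inv().apply(P-p).round(4))
print(p,'seat tool',r.inv().apply(np.array([.557,.0385,.073])-p).round(4))
```

```text
[0.5499 0.0052 0.082 ] tool [7.900e-02 1.000e-04 1.171e-01]
[0.5684 0.0664 0.082 ] tool [0.143  0.0011 0.1171]
rail [0.5658 0.063  0.03  ] tool [ 0.139  -0.0004  0.1691]
rail [ 0.5422 -0.021   0.03  ] tool [ 0.0518 -0.      0.1691]
flash [ 0.5389 -0.0308  0.2217] tool [ 0.0413 -0.0006 -0.0225]
flash [ 0.5441 -0.0127  0.2217] tool [ 0.0601 -0.0006 -0.0225]
[ 0.52808215 -0.07065274  0.19917717] seat tool [ 0.113  -0.0022  0.1261]
```

```bash
python3 -m crank '[{"delta_rot":[0,0,0],"xyz":[0.03,0,0],"fingers":1},{"delta_rot":[0,0,0],"xyz":[0.06,0,0],"fingers":1},{"delta_rot":[0,0,0],"xyz":[0.09,0,0],"fingers":1},{"delta_rot":[0,0,0],"xyz":[0.1085,0,0],"fingers":1},{"delta_rot":[0,0,0],"xyz":[0.1085,0,0.03],"fingers":1},{"delta_rot":[0,0,0],"xyz":[0.1085,0,0.06],"fingers":1},{"delta_rot":[0,0,0],"xyz":[0.1085,0,0.085],"fingers":1},{"delta_rot":[0,0,0],"xyz":[0.1085,0,0.1],"fingers":1},{"delta_rot":[0,0,0],"xyz":[0.1085,0,0.1],"fingers":1},{"delta_rot":[0,0,0],"xyz":[0.1085,0,0.1],"fingers":1}]' 80; python3 s.py; python3 -m crank '[{"delta_rot":[0,0,0],"xyz":[0,0,0.006],"fingers":1},{"delta_rot":[0,0,0],"xyz":[0,0,0.012],"fingers":1},{"delta_rot":[0,0,0],"xyz":[0,0,0.018],"fingers":1}]'; python3 s.py;python3 -m crank '[{"delta_rot":[0,0,0],"xyz":[0,0,0.006],"fingers":1},{"delta_rot":[0,0,0],"xyz":[0,0,0.01],"fingers":1}]'; python3 s.py
```

```text
t: 16.1
eef_pos: [0.5583, 0.0346, 0.0999]
tool_rot: [0.0, 0.798, 0.602, -0.0]
contact_force: [1.0, -0.5, -1.4]
gripper_width: 0.271
grasp_force: 80.8
q [-0.148  0.451 -0.032  1.945  0.021  0.745 -0.47 ] yaw 74.1 tq [ 0.01 -0.04 -0.05] tilt [-0. -0.]
t: 16.4
eef_pos: [0.5584, 0.0352, 0.0817]
tool_rot: [0.0, 0.798, 0.603, 0.0]
contact_force: [-0.4, 0.6, -1.3]
gripper_width: 0.269
grasp_force: 80.8
q [-0.149  0.478 -0.032  1.956  0.023  0.707 -0.472] yaw 74.1 tq [0.06 0.   0.02] tilt [0.001 0.   ]
t: 16.6
eef_pos: [0.5591, 0.0354, 0.0727]
tool_rot: [0.0, 0.798, 0.603, 0.001]
contact_force: [-4.3, 0.4, 19.2]
gripper_width: 0.273
grasp_force: 83.2
q [-0.15   0.492 -0.032  1.959  0.024  0.688 -0.473] yaw 74.1 tq [0.16 0.86 0.04] tilt [0.002 0.   ]
```

```bash
python3 -m crank '[{"delta_rot":[0,0,0],"xyz":[0,-0.001,0.004],"fingers":1},{"delta_rot":[0,0,0],"xyz":[0,-0.001,0.007],"fingers":1}]'; python3 s.py;python3 -m crank '[{"delta_rot":[0,0,0],"xyz":[0,0,0.004],"fingers":1},{"delta_rot":[0,0,0],"xyz":[0,0,0.007],"fingers":1}]'; python3 s.py
```

```text
t: 16.8
eef_pos: [0.558, 0.0359, 0.0655]
tool_rot: [0.0, 0.798, 0.603, 0.001]
contact_force: [-1.8, -0.4, 7.5]
gripper_width: 0.27
grasp_force: 81.8
q [-0.151  0.502 -0.032  1.965  0.025  0.672 -0.474] yaw 74.2 tq [-0.05  0.21 -0.01] tilt [0.002 0.   ]
t: 17.0
eef_pos: [0.5575, 0.0356, 0.0573]
tool_rot: [0.0, 0.798, 0.603, 0.0]
contact_force: [4.0, -1.1, -4.6]
gripper_width: 0.272
grasp_force: 80.6
q [-0.151  0.515 -0.032  1.969  0.026  0.657 -0.475] yaw 74.2 tq [-0.15 -0.68  0.04] tilt [0.001 0.   ]
```

Snapped through; the clips now pull it down. I'll press gently onto the rests.

```bash
python3 -m crank '[{"delta_rot":[0,0,0],"xyz":[0,0,0.003],"fingers":1},{"delta_rot":[0,0,0],"xyz":[0,0,0.005],"fingers":1}]'; python3 s.py;python3 -m crank '[{"delta_rot":[0,0,0],"xyz":[0,0,0.003],"fingers":1},{"delta_rot":[0,0,0],"xyz":[0,0,0.005],"fingers":1}]'; python3 s.py
```

```text
t: 17.2
eef_pos: [0.5575, 0.0355, 0.0545]
tool_rot: [0.0, 0.798, 0.603, 0.0]
contact_force: [-10.1, -1.2, 40.0]
gripper_width: 0.271
grasp_force: 85.7
q [-0.151  0.52  -0.031  1.97   0.026  0.653 -0.476] yaw 74.1 tq [-0.28  2.51 -0.03] tilt [ 0. -0.]
t: 17.4
eef_pos: [0.5577, 0.0355, 0.054]
tool_rot: [0.0, 0.798, 0.602, 0.0]
contact_force: [-27.3, -2.7, 85.7]
gripper_width: 0.268
grasp_force: 91.6
q [-0.151  0.52  -0.031  1.97   0.026  0.652 -0.476] yaw 74.1 tq [-0.45  6.2  -0.01] tilt [ 0. -0.]
```

It's fully home: TCP at 0.054 m puts the axis at about 0.063 m, on the rests. Relieving the load, then releasing and retreating.

```bash
python3 -m crank '[{"delta_rot":[0,0,0],"xyz":[0,0,-0.007],"fingers":1},{"delta_rot":[0,0,0],"xyz":[0,0,-0.007],"fingers":1}]';python3 -m crank '[{"delta_rot":[0,0,0],"xyz":[0,0,0],"fingers":-0.5},{"delta_rot":[0,0,0],"xyz":[0,0,0],"fingers":-0.5},{"delta_rot":[0,0,0],"xyz":[0,0,0],"fingers":-0.5},{"delta_rot":[0,0,0],"xyz":[0,0,-0.03],"fingers":-0.5},{"delta_rot":[0,0,0],"xyz":[0,0,-0.07],"fingers":-0.5},{"delta_rot":[0,0,0],"xyz":[0,0,-0.11],"fingers":-0.5},{"delta_rot":[0,0,0],"xyz":[-0.04,0,-0.14],"fingers":-0.5},{"delta_rot":[0,0,0],"xyz":[-0.08,0,-0.14],"fingers":-0.5},{"delta_rot":[0,0,0],"xyz":[-0.1,0,-0.14],"fingers":-0.5},{"delta_rot":[0,0,0],"xyz":[-0.1,0,-0.14],"fingers":-0.5}]'; python3 w.py w7.png flashlight_barrel:.064 wing_nut:.09
python3 - <<'E'
from h import *
a=viewer.read_camera('scene')['img'][:,:,::-1]; b=cv2.imread('pics/w7.png')
cv2.imwrite('pics/fin.png',np.hstack([cv2.resize(a[190:310,90:250],(400,300),interpolation=2),cv2.resize(b,(400,300))]))
E
```

```text
t: 17.6
eef_pos: [0.5574, 0.0354, 0.0555]
tool_rot: [0.0, 0.798, 0.603, 0.001]
contact_force: [0.2, -0.1, -2.4]
gripper_width: 0.273
grasp_force: 80.8
t: 18.6
eef_pos: [0.5286, -0.0647, 0.1946]
tool_rot: [0.0, 0.8, 0.6, -0.001]
contact_force: [-1.4, -0.1, 0.0]
gripper_width: 0.747
grasp_force: 0.0
[-4.000e-03  2.850e-01  1.000e-02  1.934e+00 -1.000e-03  9.230e-01
 -2.770e-01] [ 0.5286 -0.0647  0.1946]
[[ 0.279  0.96  -0.001]
 [ 0.96  -0.279 -0.002]
 [-0.002 -0.    -1.   ]]
[0.549 0.007 0.336]
flashlight_barrel 0.84 5226 [258.  89.] [0.5522 0.0155 0.064 ] ((551.8486938476562, 16.881614685058594), (142.28579711914062, 39.35826110839844), 75.0808334350586)
```

View pics/fin.png

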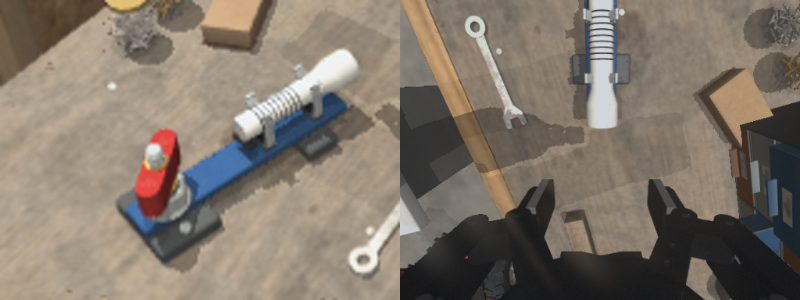

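The last picture shows the flashlight level in both clips with its head away from the nuts. The nut is down on the hex nut, and the wrench and block are where they were.

```bash
python3 -c "
from station import job
print(job.hand_in())"
```

```text
the job is handed in; nothing more can be done
None
```

I tightened the wing nut to about 3.9 rad by my estimate (3.7 counts as tight), then snapped the flashlight fully into both clips with its head away from the nuts, left the block and wrench alone, and handed in the job at about 19 s; the final press briefly reached about 86 N vertically at the wrist (limit 120 N).

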